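Pin the specimen chest shut for transport

ROBOT

A 6-joint arm with a two-finger parallel gripper is mounted at the origin on the work surface. World frame = base frame: x ahead of the robot, y to its left, z up, the work surface at z = 0. Lengths are in m, angles in degrees, forces in N, time in s.
With the tool pointing down it reaches from about 0.25 to 0.775 m from the base axis. Payload 8.9 kg.
Tool frame: the origin (TCP) lies at the very end of the fingers, on their centre line; the grasp point (between the pads) lies 19 mm behind it; z points along the fingers, y is the line along which they close (so a half turn about z gives the same grasp; the last joint's range is limited). The gripper opens to 85 mm and grips with 20 to 120 N. Pads are 22 mm wide; open, the fingers measure 114 mm over their backs; the gripper's body (76 mm by 85 mm) begins 54 mm behind the grasp point. The pads swing forward as they close: fully open they stand 13 mm farther back than shut.
Start: joints at [-75.132, 16.656, -8.789, 64.555, 0, 82.019], TCP at [0.204, -0.484, 0.208] pointing down, gripper open.
Joint ranges: [-144.48, 144.48], [-52.06, 99.96], [-74.48, 78.29], [-112.23, 115.85], [-86.99, 84.42], [-180, 180]. Speed limits (degrees/s): [127.2, 127.2, 159.86, 180, 180, 180].

INTERFACE

Orientations are given as [roll, pitch, yaw] about the fixed x, y, z axes, in that order (R = Rz(yaw) Ry(pitch) Rx(roll)).
In Python, from rig import env gives the robot as it stands.
- The arm moves only by the tool step_arm, never from a script. Its argument "increments" is a list of rows, each a list of 7 numbers: the turn, a rotation vector about the tool's x, y, z in degrees, then the shift along the tool's x, y, z in m, then the opening, from 0 (shut) to 1 (fully open). A call has 1 to 12 rows; each row is the pose to reach, as a shift and turn from the pose commanded when the call began, along the tool's axes at that moment; what a row does not reach only later rows make up. A row lasts 1/10 s, in which the tool goes at most 50 mm and 8.59 degrees, less where a joint would pass 70% of its speed; a pose out of reach is approached as far as the arm can. A call with a gripper value outside its range is refused whole. The fingers move at their own pace and stop on an object; "newtons" is the grip in N (left out, the last holds). Time passes only in rows, so rows that repeat a pose let the fingers close. It gives the time, the measured TCP pose, the force, the opening and the grip force at its end, in the units of the state.
- env.get_state(): the state, without advancing time (a new reading comes with each control period).
- env.grab_frame(name): name is "scene" or "top" or "wrist"; returns the picture (480x640x3 uint8, blue, green, red); there is no depth.
- env.get_calibration(name): a dict with "vfov" (degrees; the focal length in pixels is half the picture's height over the tangent of half this angle, whatever the lens; pixels are square), "cx", "cy" (the principal point, pixels), "rvec" (rotation vector, rad) and "tvec" (3), from world to camera coordinates, as OpenCV has them; the wrist camera has in their place "hand_eye" (4x4, takes a point from camera to tool coordinates, whose origin is the TCP and whose axes are the flange's). Camera axes: x right, y down, z forward; pixel columns grow to the right and rows downward; lengths in m; the calibration is good to about 2 mm. A picture is of the moment at which its call begins: read the wrist's pose just before it. get_calibration takes no time and is no camera call.
- env.close_job(): hands the job in; it is judged then, once.
The state is a dict: "clock": time; "joint_pos": joint angles; "joint_velocities": joint speeds; "joint_efforts": joint torques, N m; "position": TCP position; "eef_rot": TCP orientation; "contact_force": force on the tool from outside, world axes, zero at the start; "torque": the same for the moment, N m; "finger_gap": finger opening in m; "gripper_force": force on a finger pad.
Only numpy, scipy, OpenCV 4.12 (cv2) and the standard library are available. Lean on these libraries where they do the work, as an engineer would, in place of code of your own. Each camera call takes 0.05 s, during which the arm holds its last target. There are 200 camera calls.

TASK

Lock the white specimen chest for transport: swing the steel hasp strap over from the lid so that it lies flat over the staple, then push the steel locking pin lying on the bench sideways through the staple's loop, over the strap, until its black grip is hard up against the strap's edge. The lid rides up on its rubber gasket, so the pin has to wedge the strap down as it goes in, and the staple is screwed on through slots, so feel where its loop is and do not force the pin against it. Leave the marker, the tube rack and the reagent bottle where they are.

Things in the scene. Friction and masses are not known exactly. Their poses are not given: they have to be found in the camera images.
- chest: White plastic specimen chest, 200 mm deep (x), 260 mm wide (y), lid top 140 mm high with the gasket pressed down. Stands firm, does not move. Origin: centre of its underside; its own -x is its front, facing the robot. A 36 mm wide steel bracket reaches 86 mm out of the front wall (top 134.5 mm above the bench) and carries the staple.
- loop (a point): Centre of the home pin were the staple set in mid-slot: (-145, 0, 152) mm in the chest's frame. The staple is screwed fast through slots up to 12 mm ahead or behind of this (chest x), not measured: feel or look. It is an upright U of 8 mm square bar: legs 14 mm apart (clear, chest x), 30 mm over all; crossbar 158 to 166 mm above the bench. The pin goes under it along chest y from either side.
- lid (a joint): Angle of the lid about its rear hinge: 0 = gasket fully pressed, about 0.024 rad = riding free on the springy gasket (0.04 at most). Strap down, the gap from strap to crossbar is 14 mm at 0 but only some 8 mm with the lid riding free: the 12 mm pin riding on the strap must force it open, the strap yielding downwards at 6 to 9 N.
- strap (a joint): Angle of the hasp strap about its hinge on the lid: 0 = flat over the staple (level with the lid; its stop), 1.57 = upright, 2.7 = thrown back over the lid. The hinge is stiff (0.12 N m); the strap stays where it is left.
- strap_hinge (a point): Middle of the strap's hinge axis (along chest y), on the lid's top 12 mm behind its front edge, 145 mm above the bench plus some 5 mm while the lid rides up. The strap is a steel plate 40 mm wide, 4 mm thick; flat, its upper face is 1 mm below this axis. A slot 56 x 11 mm, centred 57 mm from the hinge, takes the staple.
- strap_end (a point): Axis of the 10 mm thick, 40 mm wide rolled free end of the strap, 100 mm from the hinge. Between the slot and the roll the strap is solid (85 to 100 mm from the hinge).
- pin: Locking pin, 110 mm long, about 0.1 kg: round steel shaft 12 mm thick, 68 mm long, its last 22 mm tapering to a blunt 5.5 mm nose; black block grip 42 mm long, 22 mm wide (y), 18 mm high (z). Origin: on the axis at the grip's front face; +x to the nose. Lies left or right of the chest, nose down 0.065 rad, origin 9 mm above the bench.
- pin_nose (a point): Tip of the pin's nose, 68 mm from the pin's origin along its +x.
- pin_waist (a point): Point on the pin's axis 21 mm from its origin along +x: it comes to lie under the middle of the crossbar when the grip is up against the strap's edge.
- marker: Marker pen, grey with black cap, 135 mm long, 15 mm thick, lying on the bench on the other side from the pin. Origin: centre of its underside. Leave alone.
- tube_rack: Low red rack of white-capped microtubes, 85 x 110 x 44 mm. Origin: centre of its underside. Leave alone.
- reagent_bottle: Small white bottle, 56 mm across, 115 mm high. Origin: centre of its underside. Leave alone.
Things that resemble listed ones, but are neither listed nor needed, are in the scene too. Leave any blue look-alike of the pin alone.

How it is judged (in metres and radians):
On the way:
1. the hasp strap is swung over and lies down over the staple, the pin not yet in (value of joint strap below 0.06 rad and distance between pin_waist and loop above 0.06 m), for 0.2 s.
At the end, for the whole second after the job is handed in: Strap flat over the staple (within 0.06 rad), lid drawn down by the pin (below 0.016 rad), pin through the loop along the chest's y (within 0.12 rad), its waist within 6 mm of the loop site in chest y and z (15 mm in x), so its grip is within about 5 mm of the strap's edge; pin at rest, let go (value of joint strap below 0.06 rad and value of joint lid below 0.016 rad and x of pin_waist in the frame of chest between -0.16 and -0.13 m and y of pin_waist in the frame of chest between -0.006 and 0.006 m and z of pin_waist in the frame of chest between 0.146 and 0.158 m and angle between the x axis of pin and the y axis of chest, either way round below 0.12 rad and linear speed of pin below 0.02 m/s); the robot touches nothing.
It fails at once if the marker, the tube rack or the reagent bottle is shifted by more than 30 mm (distance of any of marker, tube_rack, reagent_bottle from where it was at the start of the episode above 0.03 m).
It fails at once if the pin is forced: driven against the chest's staple, strap or bracket with more than 40 N (contact force between pin and chest above 40 N).
It also fails if it takes over 72 s, if anything falls off the work surface, if the arm or the gripper's body presses on something with over 40 N, if the wrist force passes 120 N, or if a joint passes its speed limit or range.

## Working session

There is one attempt and no reset: what is moved stays moved. The work goes in short steps, Python scripts to look and compute and a tool call to move; the robot and the scene stay as the last step left them, time stands still between calls to the robot, and variables do not carry over. Pictures are saved under pics/ and viewed, at most 10 in all, crops included, and the job is handed in when it is done.

Besides the shell and the picture viewer there is one more tool, called after "Call:" as name([rows], argument=value, ...), one row to a line, values as JSON. step_arm: Moves the arm, as the interface text tells. Its arguments: {"type":"object","properties":{"increments":{"type":"array"},"newtons":{"type":"number"}},"required":["increments"]}

```bash
mkdir -p pics; ls; cat > h.py <<'E'
from rig import env
import numpy as np, cv2
from scipy.spatial.transform import Rotation as R
def cam(name):
    c=env.get_calibration(name); f=240/np.tan(np.radians(c['vfov'])/2)
    if 'hand_eye' in c:
        s=env.get_state(); T=np.eye(4); T[:3,:3]=R.from_euler('xyz',s['eef_rot'],degrees=True).as_matrix(); T[:3,3]=s['position']
        M=T@np.array(c['hand_eye']); Rw=M[:3,:3]; o=M[:3,3]
    else:
        Rc=cv2.Rodrigues(np.array(c['rvec'],float))[0]; Rw=Rc.T; o=-Rw@np.array(c['tvec'],float).ravel()
    return dict(f=f,cx=c['cx'],cy=c['cy'],R=Rw,o=o)
def ray(c,u,v):
    d=c['R']@np.array([(u-c['cx'])/c['f'],(v-c['cy'])/c['f'],1]); return c['o'],d/np.linalg.norm(d)
def onz(c,u,v,z):
    o,d=ray(c,u,v); return o+d*(z-o[2])/d[2]
def proj(c,p):
    q=c['R'].T@(np.array(p)-c['o']); return q[:2]/q[2]*c['f']+[c['cx'],c['cy']]
def tri(c1,p1,c2,p2):
    o1,d1=ray(c1,*p1);o2,d2=ray(c2,*p2)
    t=np.linalg.lstsq(np.stack([d1,-d2],1),o2-o1,rcond=None)[0]
    a,b=o1+t[0]*d1,o2+t[1]*d2; return (a+b)/2,np.linalg.norm(a-b)
E
python3 - <<'E'
from h import *
print(env.get_state())
for n in ['scene','top']:
    cv2.imwrite(f'pics/{n}0.png',env.grab_frame(n)); print(n,env.get_calibration(n), cam(n)['o'])
print(env.get_calibration('wrist'))
E
```

```text
pics
{'clock': 0.0, 'joint_pos': array([-7.51333287e+01,  1.66881857e+01, -8.83094094e+00,  6.45546398e+01,
       -1.99021486e-03,  8.20185668e+01]), 'joint_velocities': array([ 0.04130248, -0.04322756, -0.07895448,  0.0312646 , -0.12305692,
       -0.01999778]), 'joint_efforts': array([-8.59062334e-05, -5.37143290e+01,  3.31371152e+01,  1.60610885e-02,
       -3.24220500e-04, -1.92446259e-05]), 'position': array([ 0.20372233, -0.48335574,  0.20783989]), 'eef_rot': array([-1.79926672e+02, -8.27169941e-03,  2.28481005e+01]), 'contact_force': array([-0.16329485, -0.65309388, -0.05678843]), 'torque': array([ 0.01234967,  0.02067697, -0.00994244]), 'gripper_force': 0.0, 'finger_gap': 0.08589497596981857}
scene {'vfov': 50.09563379214604, 'cx': 321.45961160400543, 'cy': 231.6460027488977, 'rvec': array([ 2.16334891,  1.39973146, -0.47300096]), 'tvec': array([-0.20031382, -0.33856524,  1.64464408])} [ 1.22559458 -0.31083719  1.12289998]
top {'vfov': 57.53447808191998, 'cx': 320.2879967665455, 'cy': 233.40434395702792, 'rvec': array([ 2.09663646, -2.11263772,  0.24368116]), 'tvec': array([-0.006739  ,  0.55728554,  0.8382754 ])} [ 0.35601068 -0.00536438  0.94156563]
{'vfov': 66.16564391702481, 'cx': 315.6908047172111, 'cy': 237.64682048344636, 'hand_eye': array([[-4.42275324e-04, -9.55721161e-01, -2.94273456e-01,
         7.60193573e-02],
       [ 9.99999748e-01, -2.59472417e-04, -6.60242807e-04,
        -1.90144686e-04],
       [ 5.54652177e-04, -2.94273674e-01,  9.55721035e-01,
        -1.64559272e-01],
       [ 0.00000000e+00,  0.00000000e+00,  0.00000000e+00,
         1.00000000e+00]])}
```

View pics/scene0.png

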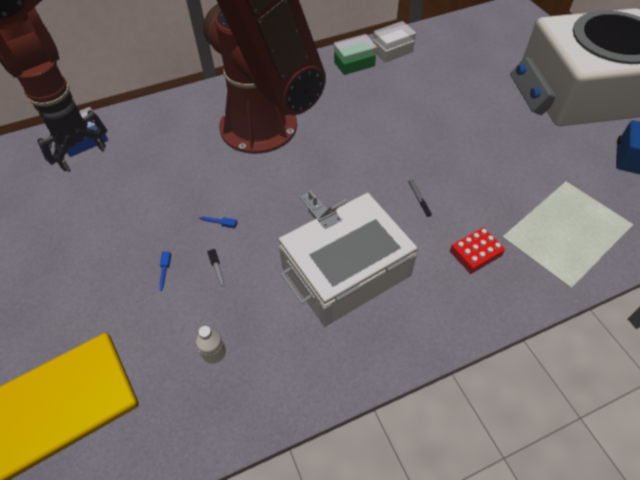

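View pics/top0.png

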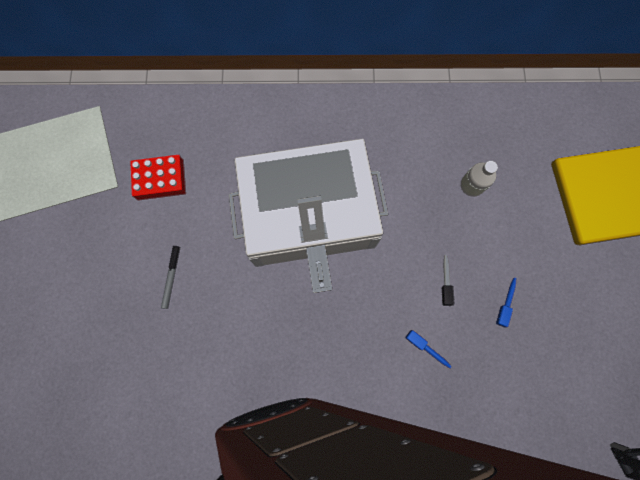

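The scene view shows the chest near (345,260) with the strap thrown back, and the pin (black grip, grey shaft) at (216,266). In the top view the lid corners are at about (236,157), (364,140), (382,235) and (247,256). The bracket and staple are at (319,270), and the pin runs from its grip at (448,296) to its nose at (446,255).

```bash
python3 - <<'E'
from h import *
c=cam('top'); im=cv2.imread('pics/top0.png')
# lid white mask
hsv=cv2.cvtColor(im,cv2.COLOR_BGR2HSV)
m=((hsv[...,2]>165)&(hsv[...,1]<40)).astype(np.uint8); m[:,:200]=0;m[:,420:]=0;m[:120]=0
n,l,s,_=cv2.connectedComponentsWithStats(m); k=1+np.argmax(s[1:,4])
cn=max(cv2.findContours((l==k).astype(np.uint8),0,2)[0],key=cv2.contourArea)
q=cv2.approxPolyDP(cv2.convexHull(cn),6,True)[:,0]
P=np.array([onz(c,u,v,.145) for u,v in q]);print(q.tolist());print(P.round(4))
rc=cv2.minAreaRect((P[:,:2]*1000).astype(np.float32));print('rect mm',rc)
# pin: black and grip
g=hsv[230:310,425:470]
blk=(g[...,2]<50).astype(np.uint8); ys,xs=np.nonzero(blk); print('grip',xs.mean()+425,ys.mean()+230,len(xs),ys.min()+230,ys.max()+230)
print('grip w',onz(c,xs.mean()+425,ys.mean()+230,.018))
for p in [(448,286),(446,255)]: print(onz(c,*p,.008))
a=cv2.resize(im[185:310,270:390],None,fx=5,fy=5,interpolation=cv2.INTER_CUBIC)[:600]
b=cv2.resize(im[240:315,430:465],None,fx=5,fy=5,interpolation=cv2.INTER_CUBIC)
o=np.zeros((600,800,3),np.uint8);o[:a.shape[0],:a.shape[1]]=a;o[:b.shape[0],610:610+b.shape[1]]=b
cv2.imwrite('pics/crop.png',o)
E
```

```text
[[363, 139], [382, 233], [247, 254], [235, 158]]
[[ 0.7284 -0.096   0.145 ]
 [ 0.5384 -0.1259  0.145 ]
 [ 0.5004  0.1253  0.145 ]
 [ 0.69    0.1542  0.145 ]]
rect mm ((614.3636474609375, 14.143783569335938), (192.33607482910156, 254.08511352539062), 8.652792930603027)
grip 447.22033898305085 294.61581920903956 177 286 305
grip w [ 0.43359479 -0.27710465  0.018     ]
[ 0.45269661 -0.28304899  0.008     ]
[ 0.51983243 -0.28363489  0.008     ]
```

View pics/crop.png

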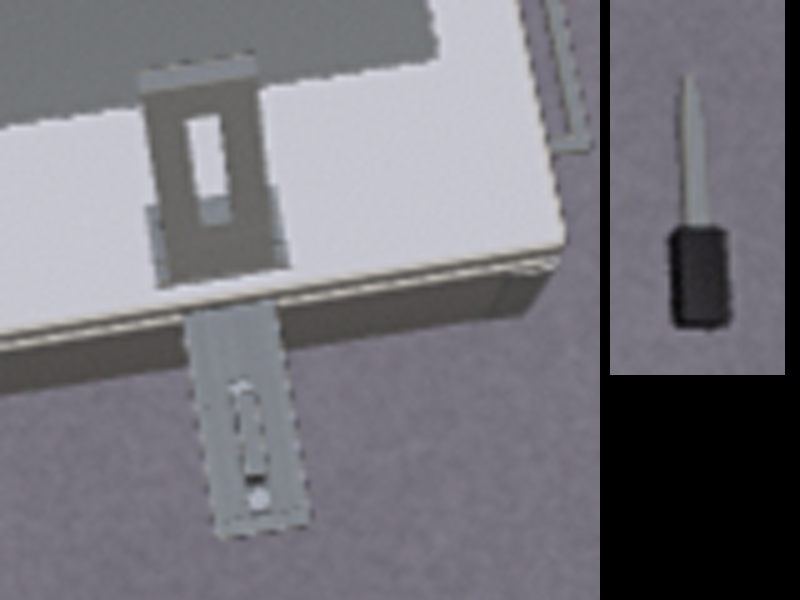

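The crop shows the strap's free end at about px (309.6,199.4). The crossbar runs from about (319.4,263.4) to (321.4,280), and the bracket's front end is at about (322.6,292).

```bash
cat >> h.py <<'E'
YAW=np.radians(8.65); C0=np.array([.6144,.0141,0])
RC=R.from_euler('z',YAW).as_matrix()
def toc(p): return RC.T@(np.array(p)-C0)
def tow(p): return RC@np.array(p)+C0
def inc(tp,trpy,base=None):
    "increment row from current (or base pos,rpy) to a world target"
    s=env.get_state(); p,e=base or (s['position'],s['eef_rot'])
    A=R.from_euler('xyz',e,degrees=True); B=R.from_euler('xyz',trpy,degrees=True)
    return np.r_[(A.inv()*B).as_rotvec(degrees=True).round(2),A.inv().apply(np.array(tp)-p).round(4)]
E
python3 - <<'E'
from h import *
c=cam('top')
f=lambda u,v,z:(toc(onz(c,u,v,z))*1000).round(1)
print('strap end',f(309.6,199.4,.195)); print('bar',f(319.4,263.4,.166),f(321.4,280,.166)); print('bracket front mid',f(322.6,292,.1345))
for p in [(298,200.5),(321.3,197)]: print('end corners',f(*p,.195))
t=tow([.002,0,.28]); print(t,'inc',inc(t,[180,0,-171.35]))
print(inc([.204,-.30,.30],[180,0,-80]))
print('t2',tow([.002,0,.193]))
E
```

```text
strap end [-25.6  -1.8 195. ]
bar [-137.7   -1.7  166. ] [-167.7   -0.5  166. ]
bracket front mid [-186.2    0.   134.5]
end corners [-24.4  18.9 195. ]
end corners [-24.5 -23.2 195. ]
[0.61637725 0.0144008  0.28      ] inc [ 0.000e+00 -1.000e-01 -1.658e+02  5.735e-01 -2.986e-01 -7.160e-02]
[-6.0000e-02  5.0000e-02  1.0285e+02  7.1400e-02 -1.6900e-01 -9.1900e-02]
t2 [0.61637725 0.0144008  0.193     ]
```

```bash
python3 - <<'E'
from h import *
t=cam('top');s=cam('scene')
for th in [1.8,1.95,2.0,2.1,2.2,2.4,2.7]:
    P=[tow([-.088-.1*np.cos(th),y,.15+.1*np.sin(th)]) for y in(.02,-.02)]
    print(th,[proj(t,p).round(0).tolist() for p in P],[proj(s,p).round(0).tolist() for p in P])
im=cv2.imread('pics/scene0.png')[180:240,280:360]; cv2.imwrite('pics/s1.png',cv2.resize(im,None,fx=8,fy=8,interpolation=cv2.INTER_CUBIC))
E
```

```text
1.8 [[300.0, 215.0], [324.0, 211.0]] [[340.0, 191.0], [325.0, 198.0]]
1.95 [[298.0, 207.0], [322.0, 204.0]] [[343.0, 196.0], [328.0, 204.0]]
2.0 [[298.0, 205.0], [322.0, 201.0]] [[344.0, 198.0], [329.0, 206.0]]
2.1 [[297.0, 201.0], [321.0, 197.0]] [[346.0, 202.0], [332.0, 210.0]]
2.2 [[297.0, 197.0], [320.0, 193.0]] [[349.0, 206.0], [334.0, 214.0]]
2.4 [[296.0, 191.0], [319.0, 188.0]] [[352.0, 214.0], [337.0, 222.0]]
2.7 [[295.0, 187.0], [317.0, 184.0]] [[356.0, 226.0], [341.0, 233.0]]
```

View pics/s1.png

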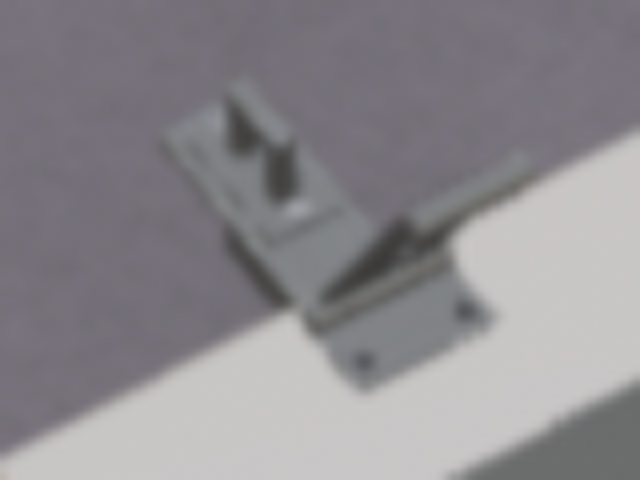

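Call:
step_arm([
  [0,0,8,0.005,-0.015,-0.015,0.75],
  [0,0,16,0.015,-0.04,-0.04,0.75],
  [0,0,24,0.03,-0.07,-0.07,0.75],
  [0,0,32,0.04,-0.1,-0.09,0.75],
  [0,0,40,0.05,-0.13,-0.12,0.75],
  [0,0,48,0.06,-0.15,-0.12,0.75],
  [0,0,56,0.07,-0.17,-0.12,0.75],
  [0,0,64,0.1,-0.18,-0.12,0.75],
  [0,0,72,0.13,-0.19,-0.12,0.75],
  [0,0,80,0.16,-0.19,-0.12,0.75],
  [0,0,88,0.2,-0.2,-0.12,0.75],
  [0,0,96,0.24,-0.2,-0.12,0.75],
])

```text
clock: 1.3
position: [0.2298, -0.2621, 0.3283]
eef_rot: [-175.4, 0.3, -65.5]
contact_force: [-1.1, -0.6, -0.9]
finger_gap: 0.0638
gripper_force: 0.0
```

The scene crop shows the roll at about px (346,200)–(332,207), which puts the strap at θ≈2.1. The roll is therefore near chest x −37, z 0.236.

```bash
sed -i 's/C0=np.array(.*/C0=np.array([.6146,.0128,0])/' h.py; python3 - <<'E'
from h import *
t=tow([-.0375,0,.30]); print(t,inc(t,[180,0,-171.35]))
E
```

```text
[0.57752654 0.00716007 0.3       ] [-2.970e+00  4.440e+00  1.058e+02 -1.005e-01 -4.244e-01  6.300e-02]
```

Call:
step_arm([
  [-3,4.4,105.8,-0.1,-0.424,0.02,0.75],
  [-3,4.4,105.8,-0.1,-0.424,0.03,0.75],
  [-3,4.4,105.8,-0.1,-0.424,0.04,0.75],
  [-3,4.4,105.8,-0.1,-0.424,0.05,0.75],
  [-3,4.4,105.8,-0.1,-0.424,0.06,0.75],
  [-3,4.4,105.8,-0.1,-0.424,0.063,0.75],
  [-3,4.4,105.8,-0.1,-0.424,0.063,0.75],
  [-3,4.4,105.8,-0.1,-0.424,0.063,0.75],
  [-3,4.4,105.8,-0.1,-0.424,0.063,0.75],
  [-3,4.4,105.8,-0.1,-0.424,0.063,0.75],
  [-3,4.4,105.8,-0.1,-0.424,0.063,0.75],
  [-3,4.4,105.8,-0.1,-0.424,0.063,0.75],
])

```text
clock: 2.5
position: [0.1746, -0.0423, 0.3297]
eef_rot: [-169.4, 7.9, -143.7]
contact_force: [0.4, -0.4, -0.7]
finger_gap: 0.064
gripper_force: 0.0
```

```bash
python3 - <<'E'
from h import *
s=env.get_state(); print(s['position'],s['eef_rot'],toc(s['position']),s['joint_pos'].round(0))
c=cam('wrist'); im=env.grab_frame('wrist'); cv2.imwrite('pics/w1.png',im)
for th in [2.0,2.1,2.2]: print(th,[proj(c,tow([-.088-.1*np.cos(th),y,.15+.1*np.sin(th)])).round(0) for y in (.02,-.02)])
t=tow([-.0375,0,.224]); print(inc(t,[180,0,-171.35]))
E
```

```text
[ 0.17457751 -0.04234947  0.32966663] [-169.40820476    7.91589512 -143.71470241] [-0.44331184  0.0116564   0.32966663] [-144.  -52.  -34.  116.   11.  179.]
2.0 [array([191., 488.]), array([161., 473.])]
2.1 [array([191., 488.]), array([161., 473.])]
2.2 [array([191., 486.]), array([162., 472.])]
[-8.4    10.31   26.43   -0.3369 -0.1651  0.1875]
```

View pics/w1.png

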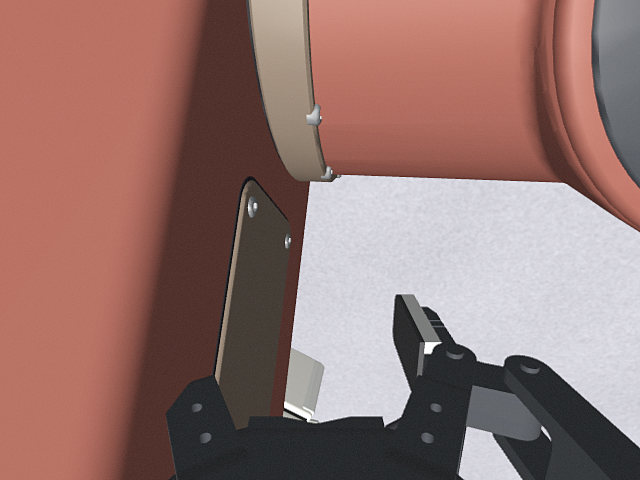

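The wrist view shows the arm's own links. It turned the wrong way round and wound up against joint limits, so I'll unwind it.

```bash
python3 - <<'E'
from h import *
print(inc([.23,-.262,.33],[180,0,-65.5]))
E
```

```text
[-1.428e+01 -5.200e-01 -7.893e+01  8.340e-02 -2.091e-01  2.680e-02]
```

Call:
step_arm([
  [-3,0,-8,0.01,-0.02,0.003,0.75],
  [-4,0,-16,0.02,-0.04,0.006,0.75],
  [-6,0,-24,0.03,-0.07,0.01,0.75],
  [-7,0,-32,0.04,-0.09,0.012,0.75],
  [-8,0,-40,0.05,-0.12,0.015,0.75],
  [-9,0,-48,0.06,-0.14,0.018,0.75],
  [-11,0,-56,0.07,-0.17,0.02,0.75],
  [-12,0,-64,0.08,-0.2,0.025,0.75],
  [-14,0,-72,0.083,-0.21,0.027,0.75],
  [-14.3,-0.5,-79,0.083,-0.21,0.027,0.75],
  [-14.3,-0.5,-79,0.083,-0.21,0.027,0.75],
])

```text
clock: 3.65
position: [0.1181, -0.025, 0.3665]
eef_rot: [-179.4, -2.6, -64.8]
contact_force: [0.2, -0.6, 0.1]
finger_gap: 0.0638
gripper_force: 0.0
```

```bash
python3 - <<'E'
from h import *
s=env.get_state(); print(s['clock'],s['position'],s['eef_rot'],s['joint_pos'].round(0))
print(inc([.3,-.3,.33],[180,0,22]))
E
```

```text
3.65 [ 0.11813728 -0.02498651  0.36654693] [-179.40533095   -2.60342489  -64.84618186] [-144.  -52.  -26.  116.    3.  100.]
[ 1.500e+00 -2.540e+00 -8.682e+01  3.242e-01 -4.720e-02  5.180e-02]
```

```bash
python3 - <<'E'
from h import *
for p in ([0,-.12,.35],[-.1,-.25,.35],[.0,-.35,.35]): print(inc(p,[180,0,-65]))
E
```

```text
[-0.6    -2.6     0.17    0.035   0.1475  0.0166]
[-0.6    -2.6     0.17    0.1101  0.2933  0.0185]
[-0.6    -2.6     0.17    0.243   0.2454  0.0251]
```

Call:
step_arm([
  [0,0,0,0.01,0.04,0,0.75],
  [0,0,0,0.02,0.08,0.01,0.75],
  [0,0,0,0.03,0.12,0.01,0.75],
  [0,0,0,0.04,0.16,0.015,0.75],
  [0,0,0,0.05,0.2,0.015,0.75],
  [0,0,0,0.07,0.24,0.015,0.75],
  [0,0,0,0.11,0.29,0.015,0.75],
  [0,0,0,0.11,0.29,0.015,0.75],
  [0,0,0,0.11,0.29,0.015,0.75],
])

```text
clock: 4.55
position: [-0.0981, -0.2482, 0.3523]
eef_rot: [-179.2, -2.5, -65.1]
contact_force: [0.6, 1.2, -0.3]
finger_gap: 0.064
gripper_force: 0.0
```

```bash
python3 - <<'E'
from h import *
s=env.get_state(); print(s['clock'],s['position'],s['eef_rot'],s['joint_pos'].round(0))
print(inc([.0,-.4,.35],[180,0,-23]))
print(inc([.2,-.4,.35],[180,0,22]))
E
```

```text
4.55 [-0.09807946 -0.2481749   0.35234617] [-179.16973374   -2.52425951  -65.12957092] [-131.  -16.  -20.   85.    3.  114.]
[ 1.400e-01 -2.710e+00 -4.210e+01  1.787e-01 -2.500e-02  1.060e-02]
[ 1.260e+00 -2.650e+00 -8.709e+01  2.627e-01 -2.064e-01  1.690e-02]
```

Call:
step_arm([
  [0,0,-8,0.04,0,0.003,0.75],
  [0,0,-16,0.08,-0.005,0.006,0.75],
  [0,-1,-24,0.12,-0.01,0.01,0.75],
  [0,-1.5,-32,0.15,-0.02,0.01,0.75],
  [0,-2,-40,0.18,-0.03,0.01,0.75],
  [0,-2.5,-48,0.195,-0.06,0.012,0.75],
  [0,-2.6,-56,0.21,-0.1,0.014,0.75],
  [0.5,-2.6,-64,0.23,-0.14,0.015,0.75],
  [0.8,-2.6,-72,0.25,-0.175,0.016,0.75],
  [1,-2.6,-80,0.26,-0.2,0.017,0.75],
  [1.2,-2.6,-87,0.263,-0.206,0.017,0.75],
  [1.2,-2.6,-87,0.263,-0.206,0.017,0.75],
])

```text
clock: 5.75
position: [0.2002, -0.398, 0.3508]
eef_rot: [179.9, 0.2, 22.1]
contact_force: [-0.7, 0.5, -0.4]
finger_gap: 0.0644
gripper_force: 0.0
```

```bash
python3 - <<'E'
from h import *
s=env.get_state(); print(s['clock'],s['position'],s['eef_rot'],s['joint_pos'].round(0))
print(inc([.35,-.3,.34],[180,0,64]))
print(inc([.45,-.18,.34],[180,0,106]))
E
```

```text
5.75 [ 0.20020871 -0.39803121  0.35077062] [1.79892894e+02 1.76517481e-01 2.20944743e+01] [-73.   6.  -2.  83.  -0.  85.]
[ 4.000e-02  2.100e-01 -4.191e+01  1.757e-01 -3.450e-02  1.020e-02]
[-4.000e-02  2.200e-01 -8.391e+01  3.135e-01 -1.081e-01  9.600e-03]
```

Call:
step_arm([
  [0,0,-8,0.035,-0.005,0.002,0.75],
  [0,0,-16,0.07,-0.01,0.004,0.75],
  [0,0,-24,0.105,-0.02,0.006,0.75],
  [0,0,-32,0.14,-0.03,0.008,0.75],
  [0,0,-40,0.17,-0.034,0.01,0.75],
  [0,0,-48,0.2,-0.046,0.01,0.75],
  [0,0,-56,0.225,-0.06,0.01,0.75],
  [0,0,-64,0.25,-0.074,0.01,0.75],
  [0,0,-72,0.28,-0.09,0.01,0.75],
  [0,0,-80,0.3,-0.1,0.01,0.75],
  [0,0.2,-84,0.313,-0.108,0.01,0.75],
])

```text
clock: 6.85
position: [0.4492, -0.1814, 0.3396]
eef_rot: [-179.9, 0.0, 106.0]
contact_force: [0.6, -0.5, 0.5]
finger_gap: 0.0644
gripper_force: 0.0
```

```bash
python3 - <<'E'
from h import *
s=env.get_state(); print(s['clock'],s['position'],s['eef_rot'],s['joint_pos'].round(0))
print(inc(tow([-.0375,0,.30]),[180,0,-171.35]))
E
```

```text
6.85 [ 0.44918464 -0.18142079  0.33962473] [-1.79949390e+02  1.48642107e-02  1.05974848e+02] [-31.  10.   2.  82.  -0.  43.]
[-5.000e-02 -2.000e-02 -8.268e+01  1.460e-01  1.753e-01  3.940e-02]
```

Call:
step_arm([
  [0,0,-8,0.02,0.02,0,0.75],
  [0,0,-16,0.04,0.04,0,0.75],
  [0,0,-24,0.06,0.06,0.005,0.75],
  [0,0,-32,0.07,0.08,0.01,0.75],
  [0,0,-40,0.09,0.1,0.015,0.75],
  [0,0,-48,0.1,0.12,0.02,0.75],
  [0,0,-56,0.12,0.14,0.025,0.75],
  [0,0,-64,0.13,0.16,0.03,0.75],
  [0,0,-72,0.14,0.17,0.035,0.75],
  [0,0,-80,0.146,0.175,0.039,0.75],
  [0,0,-82.7,0.146,0.175,0.039,0.75],
  [0,0,-82.7,0.146,0.175,0.039,0.75],
])

```text
clock: 8.05
position: [0.5769, 0.0052, 0.3004]
eef_rot: [-180.0, -0.1, -171.6]
contact_force: [-0.4, 0.8, -0.0]
finger_gap: 0.0642
gripper_force: 0.0
```

```bash
python3 - <<'E'
from h import *
s=env.get_state(); print(s['clock'],s['position'],s['eef_rot'],toc(s['position']),s['joint_pos'].round(0))
c=cam('wrist'); im=env.grab_frame('wrist'); cv2.imwrite('pics/w2.png',im)
for th in [2.0,2.1,2.2]: print(th,[proj(c,tow([-.088-.1*np.cos(th),y,.15+.1*np.sin(th)])).round(0) for y in (.02,-.02)])
for x in (-.160,-.145,-.130): print('bar',x,proj(c,tow([x,0,.166])).round(0))
print(inc(tow([-.0375,0,.224]),[180,0,-171.35]))
E
```

```text
8.05 [0.57690868 0.00522553 0.30037423] [-1.79966319e+02 -7.36012936e-02 -1.71588386e+02] [-0.03840179 -0.00181961  0.30037423] [ -7.  21.  11.  80.  -0. -15.]
2.0 [array([349., 234.]), array([286., 234.])]
2.1 [array([348., 245.]), array([287., 245.])]
2.2 [array([347., 254.]), array([288., 254.])]
bar -0.16 [317.  57.]
bar -0.145 [317.  79.]
bar -0.13 [317. 101.]
[-0.04   -0.05   -0.31   -0.0008  0.002   0.0765]
```

View pics/w2.png

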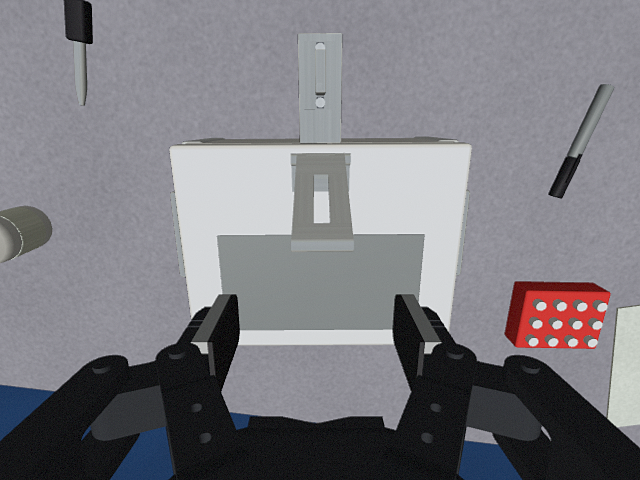

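The wrist view shows the roll at u 291–354, v≈242, so θ is confirmed and the centre is about 3 mm to +y. The staple bar spans v≈50–95, putting its centre near chest x −151. I'll descend and pinch the strap by its sides.

Call:
step_arm([
  [0,0,-0.3,0,0.0035,0.03,0.75],
  [0,0,-0.3,0,0.0035,0.055,0.75],
  [0,0,-0.3,0,0.0035,0.07,0.75],
  [0,0,-0.3,0,0.0035,0.0765,0.75],
  [0,0,-0.3,0,0.0035,0.0765,0.6],
  [0,0,-0.3,0,0.0035,0.0765,0.5],
  [0,0,-0.3,0,0.0035,0.0765,0.4],
  [0,0,-0.3,0,0.0035,0.0765,0.4],
  [0,0,-0.3,0,0.0035,0.0765,0.4],
  [0,0,-0.3,0,0.0035,0.0765,0.4],
], newtons=20)

```text
clock: 9.1
position: [0.5775, 0.0096, 0.2237]
eef_rot: [-180.0, -0.0, -171.0]
contact_force: [0.4, -0.3, -0.2]
finger_gap: 0.034
gripper_force: 0.0
```

```bash
python3 - <<'E'
from h import *
s=env.get_state(); print(s['clock'],s['position'],s['eef_rot'],toc(s['position']),s['contact_force'],s['torque'])
E
```

```text
9.1 [0.57750817 0.00956613 0.2236684 ] [-1.79963166e+02 -2.13301170e-02 -1.71049106e+02] [-0.0371563   0.00238146  0.2236684 ] [ 0.40816445 -0.26607671 -0.24127472] [ 0.0274413   0.05025775 -0.0154739 ]
```

```bash
python3 - <<'E'
from h import *
im=env.grab_frame('wrist'); cv2.imwrite('pics/w3.png',im)
s=env.get_state(); print(s['finger_gap'],s['gripper_force'])
E
```

```text
0.0341086939514784 0.0
```

View pics/w3.png

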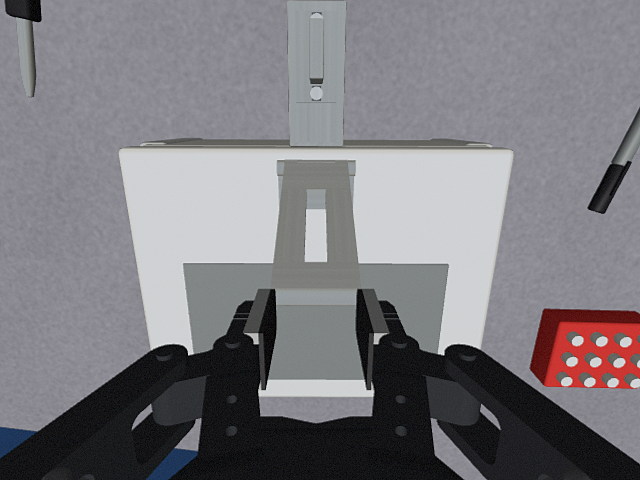

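The wrist view shows the roll at v≈290–305, u 271–360. The pads are closed to 34 mm just above it. I'll open, go deeper and close again.

Call:
step_arm([
  [0,0,0,0,-0.001,0,0.65],
  [0,0,0,0,-0.001,0,0.65],
  [0,0,0,0,-0.001,0.008,0.65],
  [0,0,0,0,-0.001,0.014,0.65],
  [0,0,0,0,-0.001,0.014,0.5],
  [0,0,0,0,-0.001,0.014,0.4],
  [0,0,0,0,-0.001,0.014,0.4],
  [0,0,0,0,-0.001,0.014,0.4],
  [0,0,0,0,-0.001,0.014,0.4],
], newtons=20)

```text
clock: 10.05
position: [0.5773, 0.0092, 0.2093]
eef_rot: [180.0, -0.1, -171.0]
contact_force: [-0.3, 5.2, -2.6]
finger_gap: 0.0392
gripper_force: 21.9
```

Call:
step_arm([
  [0,0,0,0.008,-0.004,0,0.4],
  [0,0,0,0.0165,-0.0073,0,0.4],
  [0,0,0,0.026,-0.01,0,0.4],
])

```text
clock: 10.35
position: [0.5539, 0.0045, 0.2108]
eef_rot: [179.0, 0.3, -170.7]
contact_force: [-0.0, 56.7, 22.5]
finger_gap: 0.0395
gripper_force: 27.8
```

Call:
step_arm([
  [0,0,0,0,0.01,-0.005,0.4],
  [0,0,0,0,0.011,-0.01,0.4],
  [0,0,0,0,0.011,-0.01,0.4],
])

```text
clock: 10.65
position: [0.5508, 0.0053, 0.219]
eef_rot: [-180.0, -0.2, -171.0]
contact_force: [-1.3, -0.1, -4.8]
finger_gap: 0.0393
gripper_force: 25.7
```

```bash
python3 - <<'E'
from h import *
s=env.get_state(); print({k:s[k] for k in s if 'joint' not in k},toc(s['position']))
E
```

```text
{'clock': 10.65, 'position': array([0.55084527, 0.00528029, 0.218998  ]), 'eef_rot': array([-1.79959624e+02, -1.63825610e-01, -1.71044188e+02]), 'contact_force': array([-1.25782299, -0.05830641, -4.81344503]), 'torque': array([ 0.22135826,  0.22504145, -0.00144162]), 'gripper_force': 25.669575946521945, 'finger_gap': 0.03933132647065581} [-0.06416051  0.00215442  0.218998  ]
```

Still running (that was a mixed-up axis, now corrected). I'll continue the arc.

Call:
step_arm([
  [0,0,0,0.01,0,-0.002,0.4],
  [0,0,0,0.02,0,-0.0026,0.4],
  [0,0,0,0.03,0,-0.0024,0.4],
  [0,0,0,0.04,0,-0.0012,0.4],
  [0,0,0,0.0495,0,0.001,0.4],
  [0,0,0,0.059,0,0.004,0.4],
  [0,0,0,0.068,0,0.008,0.4],
  [0,0,0,0.077,0,0.013,0.4],
])

```text
clock: 11.45
position: [0.4755, -0.0065, 0.2069]
eef_rot: [-180.0, 0.1, -171.0]
contact_force: [3.3, 4.6, -1.9]
finger_gap: 0.0387
gripper_force: 24.1
```

Call:
step_arm([
  [0,0,0,0.008,0,0.006,0.4],
  [0,0,0,0.0156,0,0.0124,0.4],
  [0,0,0,0.0225,0,0.0197,0.4],
  [0,0,0,0.0285,0,0.0277,0.4],
  [0,0,0,0.0337,0,0.036,0.4],
  [0,0,0,0.038,0,0.045,0.4],
  [0,0,0,0.0415,0,0.0545,0.4],
])

```text
clock: 12.15
position: [0.4319, -0.0132, 0.1512]
eef_rot: [-180.0, -0.3, -171.1]
contact_force: [-7.8, 2.0, 4.8]
finger_gap: 0.0388
gripper_force: 26.6
```

```bash
python3 - <<'E'
from h import *
s=env.get_state(); print(s['position'],toc(s['position']),s['contact_force'],s['gripper_force'])
E
```

```text
[ 0.43185288 -0.01316165  0.15123357] [-0.18457305  0.00181848  0.15123357] [-7.75099568  2.03765246  4.78169136] 26.638506157323718
```

Call:
step_arm([
  [0,0,0,0.002,0,0.007,0.4],
  [0,0,0,0.003,0,0.013,0.4],
  [0,0,0,0.0035,0,0.018,0.4],
  [0,0,0,0.0035,0,0.022,0.4],
  [0,0,0,0.0035,0,0.025,0.4],
  [0,0,0,0.0035,0,0.025,0.4],
])

```text
clock: 12.75
position: [0.4276, -0.0138, 0.1257]
eef_rot: [-180.0, -0.4, -171.1]
contact_force: [-8.3, 1.3, 3.6]
finger_gap: 0.0386
gripper_force: 27.5
```

Call:
step_arm([
  [0,0,0,0,0,0.003,0.4],
  [0,0,0,-0.001,0,0.006,0.4],
  [0,0,0,-0.001,0,0.006,0.4],
])

```text
clock: 13.05
position: [0.428, -0.0137, 0.1196]
eef_rot: [-180.0, -0.5, -171.1]
contact_force: [-10.0, -0.2, 3.0]
finger_gap: 0.0391
gripper_force: 27.8
```

Call:
step_arm([
  [0,0,0,-0.001,0,0.002,0.4],
  [0,0,0,-0.002,0,0.004,0.4],
  [0,0,0,-0.002,0,0.004,0.4],
])

```text
clock: 13.35
position: [0.4286, -0.0136, 0.1154]
eef_rot: [-180.0, -0.6, -171.1]
contact_force: [-14.6, -1.0, 5.2]
finger_gap: 0.0391
gripper_force: 28.5
```

```bash
python3 - <<'E'
from h import *
s=env.get_state(); print(toc(s['position']),s['contact_force'],s['torque'])
cv2.imwrite('pics/w4.png',env.grab_frame('wrist'))
E
```

```text
[-0.18786627  0.00188085  0.11537191] [-14.59389827  -0.95778596   5.22201874] [-0.32268758  2.79800674 -0.09030626]
```

View pics/w4.png

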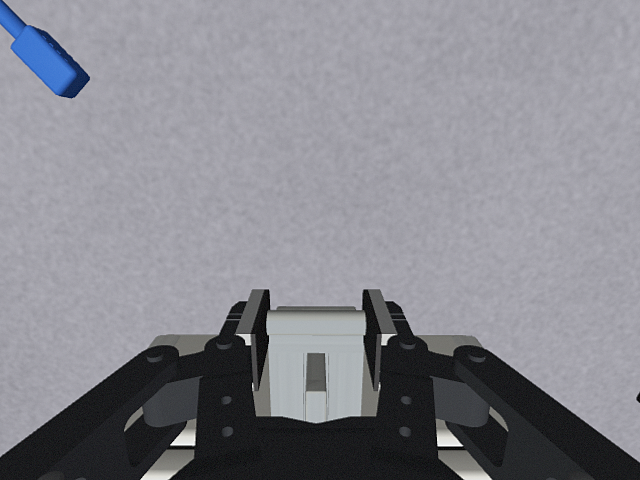

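The wrist view shows the strap apparently flat, with the staple bar inside its slot at about (316,380). I'll release, lift and check.

Call:
step_arm([
  [0,0,0,0,0,0,0.65],
  [0,0,0,0,0,0,0.65],
  [0,0,0,0,0,-0.02,0.65],
  [0,0,0,0,0,-0.06,0.65],
  [0,0,0,0.02,0,-0.1,0.2],
  [0,0,0,0.03,0,-0.12,0],
  [0,0,0,0.03,0,-0.12,0],
  [0,0,0,0.03,0,-0.12,0],
])

```text
clock: 14.2
position: [0.405, -0.018, 0.237]
eef_rot: [-179.9, 0.0, -171.1]
contact_force: [-0.1, 0.2, -0.5]
finger_gap: -0.0
gripper_force: 0.0
```

```bash
python3 - <<'E'
from h import *
s=env.get_state(); print(s['position'],s['eef_rot'],toc(s['position']),s['contact_force'])
c=cam('wrist'); cv2.imwrite('pics/w5.png',env.grab_frame('wrist')); cv2.imwrite('pics/t5.png',env.grab_frame('top')); t=cam('top'); sc=cam('scene')
cv2.imwrite('pics/s5.png',env.grab_frame('scene'))
for th in (0,.1,.2): print(th,[proj(k,tow([-.088-.105*np.cos(th),.0,.15+.005+.1*np.sin(th)])).round(0) for k in (c,t,sc)])
E
```

```text
[ 0.40499315 -0.01801015  0.23700033] [-1.79918419e+02  3.15215831e-02 -1.71066022e+02] [-0.21185647  0.00106478  0.23700033] [-0.09525286  0.2284141  -0.54092633]
0 [array([314., 261.]), array([324., 295.]), array([304., 186.])]
0.1 [array([313., 266.]), array([324., 294.]), array([303., 184.])]
0.2 [array([313., 274.]), array([324., 292.]), array([304., 181.])]
```

View pics/w5.png

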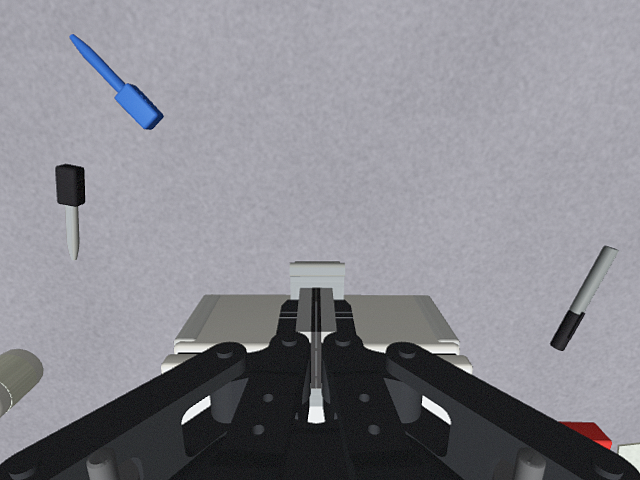

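The wrist view shows the roll's front edge at v≈262, which matches θ≈0. The pin's grip is at (70,185) with its nose at (74,258). I'll press the roll down gently to be sure it's on its stop.

Call:
step_arm([
  [0,0,0,-0.025,0,0.03,0],
  [0,0,0,-0.026,0,0.06,0],
  [0,0,0,-0.026,0,0.075,0],
  [0,0,0,-0.026,0,0.081,0],
  [0,0,0,-0.026,0,0.084,0],
])

```text
clock: 14.85
position: [0.4297, -0.0136, 0.1522]
eef_rot: [180.0, -0.1, -171.0]
contact_force: [0.2, -0.7, 0.0]
finger_gap: -0.0001
gripper_force: 0.0
```

Call:
step_arm([
  [0,0,0,0,0,0.001,0],
  [0,0,0,0,0,0.002,0],
  [0,0,0,0,0,0.003,0],
])

```text
clock: 15.15
position: [0.4307, -0.0138, 0.1506]
eef_rot: [-179.9, 0.0, -171.1]
contact_force: [0.3, 0.5, -0.4]
finger_gap: -0.0002
gripper_force: 0.0
```

Call:
step_arm([
  [0,0,0,0,0,0.002,0],
  [0,0,0,0,0,0.004,0],
  [0,0,0,0,0,0.005,0],
])

```text
clock: 15.45
position: [0.4301, -0.0137, 0.1449]
eef_rot: [-180.0, -0.0, -171.0]
contact_force: [-0.3, -1.1, 0.3]
finger_gap: 0.0001
gripper_force: 0.0
```

```bash
python3 - <<'E'
from h import *
s=env.get_state(); print(s['position'],toc(s['position']),s['contact_force'])
E
```

```text
[ 0.43009375 -0.01371575  0.14493416] [-0.18639551  0.00153525  0.14493416] [-0.25565721 -1.089212    0.25658167]
```

Call:
step_arm([
  [0,0,0,0,0,0.002,0],
  [0,0,0,0,0,0.004,0],
  [0,0,0,0,0,0.005,0],
])

```text
clock: 15.75
position: [0.43, -0.0137, 0.1398]
eef_rot: [-180.0, -0.1, -171.0]
contact_force: [-0.4, -0.0, 0.6]
finger_gap: 0.0001
gripper_force: 0.0
```

Call:
step_arm([
  [0,0,0,0,0,0.002,0],
  [0,0,0,0,0,0.004,0],
  [0,0,0,0,0,0.005,0],
])

```text
clock: 16.05
position: [0.4301, -0.0137, 0.1348]
eef_rot: [-180.0, -0.1, -171.0]
contact_force: [0.1, -0.2, 0.2]
finger_gap: -0.0004
gripper_force: 0.0
```

Call:
step_arm([
  [0,0,0,0,0,0.002,0],
  [0,0,0,0,0,0.004,0],
  [0,0,0,0,0,0.006,0],
])

```text
clock: 16.35
position: [0.4299, -0.0138, 0.129]
eef_rot: [-180.0, -0.1, -171.0]
contact_force: [-3.3, 0.0, 4.6]
finger_gap: 0.0001
gripper_force: 2.4
```

Call:
step_arm([
  [0,0,0,0,0,0.002,0],
  [0,0,0,0,0,0.004,0],
  [0,0,0,0,0,0.004,0],
])

```text
clock: 16.65
position: [0.4298, -0.0139, 0.1261]
eef_rot: [-179.9, -0.0, -171.0]
contact_force: [-8.7, -0.3, 22.8]
finger_gap: 0.0
gripper_force: 11.8
```

The strap is on its stop: the closed fingertips touch the roll at TCP z≈0.130 and stiffen below that. So the physical fingertips sit about 20 mm behind the nominal TCP. Next I'll locate the pin precisely from both views.

Call:
step_arm([
  [0,0,0,0,0,-0.05,0],
  [0,0,0,0,0,-0.1,0.3],
  [0,0,0,0.01,0,-0.15,0.6],
  [0,0,0,0.01,0,-0.17,0.6],
])

```text
clock: 17.05
position: [0.4212, -0.0154, 0.2992]
eef_rot: [-179.9, 0.2, -171.0]
contact_force: [0.3, 0.1, -0.4]
finger_gap: 0.0435
gripper_force: 0.0
```

```bash
cat > pin.py <<'E'
from h import *
def pinpose(im,c,roi):
    u0,v0,u1,v1=roi; hsv=cv2.cvtColor(im,cv2.COLOR_BGR2HSV)[v0:v1,u0:u1]
    b=(hsv[...,2]<60).astype(np.uint8)
    n,l,st,ce=cv2.connectedComponentsWithStats(b); k=1+np.argmax(st[1:,4]); g=(l==k).astype(np.uint8)
    gy=hsv[...,1]<30; gy&=(hsv[...,2]>100)
    cn=max(cv2.findContours(g,0,2)[0],key=cv2.contourArea)
    pts=np.array([onz(c,u+u0,v+v0,.014)[:2] for u,v in cn[:,0]])*1000
    return cv2.minAreaRect(pts.astype(np.float32)), ce[k]+[u0,v0]
E
python3 - <<'E'
from pin import *
im=cv2.imread('pics/t5.png'); print('top',pinpose(im,cam('top'),(425,240,470,315)))
c=cam('wrist'); M=np.array(env.get_calibration('wrist')['hand_eye'])
T=np.eye(4);T[:3,:3]=R.from_euler('xyz',[-179.918,.0315,-171.066],degrees=True).as_matrix();T[:3,3]=[.40499,-.01801,.237]
M=T@M; c['R']=M[:3,:3];c['o']=M[:3,3]
print('wrist',pinpose(cv2.imread('pics/w5.png'),c,(40,150,100,270)))
print('nose w',onz(c,74,258,.005),'nose top',onz(cam('top'),446.2,255,.005), 'gripfront w',onz(c,71,206,.012))
s=env.get_state();print(s['position'],s['eef_rot'],s['joint_pos'].round(0))
E
```

```text
top (((428.9248962402344, -285.91021728515625), (4.202153205871582, 29.67227554321289), 85.6811294555664), array([451.40625, 297.40625]))
wrist (((432.5917663574219, -275.7458801269531), (28.941627502441406, 43.729400634765625), 88.38538360595703), array([ 70.18240147, 184.74060495]))
nose w [ 0.51951351 -0.28033319  0.005     ] nose top [ 0.52035568 -0.28496492  0.005     ] gripfront w [ 0.45589337 -0.27690902  0.012     ]
[ 0.42124175 -0.01541582  0.2991521 ] [-179.86376086    0.24687876 -171.04478511] [-12.   3. -12.  75.  -0. -21.]
```

```bash
python3 - <<'E'
from h import *
B=R.from_euler('y',3.72,degrees=True)*R.from_euler('xyz',[180,0,177.5],degrees=True)
print(B.as_euler('xyz',degrees=True),inc([.433,-.277,.12],B.as_euler('xyz',degrees=True)))
E
```

```text
[-179.83750793   -3.71645441  177.49472818] [-0.32    3.98   11.45    0.0299 -0.2598  0.1796]
```

Call:
step_arm([
  [0,0,3,0.005,-0.04,0.01,0.6],
  [0,1,6,0.01,-0.085,0.03,0.6],
  [0,2,9,0.015,-0.13,0.06,0.6],
  [0,3,11,0.02,-0.17,0.09,0.6],
  [-0.3,4,11.4,0.025,-0.21,0.12,0.6],
  [-0.3,4,11.4,0.03,-0.25,0.15,0.6],
  [-0.3,4,11.4,0.03,-0.26,0.18,0.6],
  [-0.3,4,11.4,0.03,-0.26,0.18,0.6],
  [-0.3,4,11.4,0.03,-0.26,0.18,0.6],
])

```text
clock: 17.95
position: [0.4306, -0.2762, 0.1151]
eef_rot: [-179.9, -4.1, 177.5]
contact_force: [-0.0, 0.7, -0.0]
finger_gap: 0.051
gripper_force: 0.0
```

```bash
python3 - <<'E'
from pin import *
s=env.get_state();print(s['position'],s['eef_rot'],s['joint_pos'].round(0))
c=cam('wrist'); im=env.grab_frame('wrist'); cv2.imwrite('pics/w6.png',im)
print('exp grip',proj(c,[.433,-.277,.014]),'nose',proj(c,[.52,-.282,.005]))
hsv=cv2.cvtColor(im,cv2.COLOR_BGR2HSV); b=(hsv[...,2]<60).astype(np.uint8)
n,l,st,ce=cv2.connectedComponentsWithStats(b)
for k in range(1,n):
    if st[k,4]>200: print(st[k],ce[k].round(0))
E
```

```text
[ 0.43063059 -0.27620168  0.11506119] [-179.94029486   -4.11105196  177.52006076] [-39.  22. -16.  55.  -3. -37.]
exp grip [314.01545495 240.5702485 ] nose [312.7348465  339.85784895]
[ 298  212   29   57 1083] [313. 244.]
[    0   292   640   188 52695] [317. 421.]
```

View pics/w6.png

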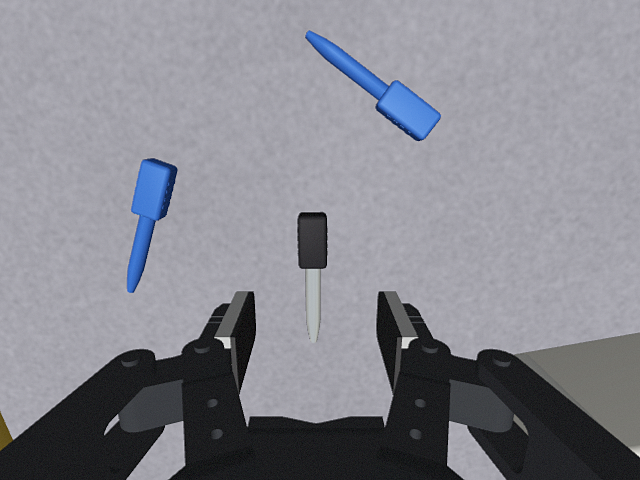

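The wrist view shows the pin with its grip at (312,240), front edge at v≈268 and nose at (313,342). It is aligned with the tool and matches the prediction. I'll descend.

Call:
step_arm([
  [0,0.3,0,-0.003,0,0.04,0.5],
  [0,0.3,0,-0.006,0,0.08,0.5],
  [0,0.3,0,-0.0095,0,0.11,0.5],
  [0,0.3,0,-0.0105,0,0.12,0.5],
  [0,0.3,0,-0.011,0,0.126,0.5],
  [0,0.3,0,-0.011,0,0.126,0.5],
])

```text
clock: 18.6
position: [0.4341, -0.2774, -0.0101]
eef_rot: [-179.8, -4.3, 177.6]
contact_force: [-0.3, -0.2, -1.6]
finger_gap: 0.0427
gripper_force: 0.0
```

Call:
step_arm([
  [0,-0.6,0,0,0,0.003,0.5],
  [0,-0.6,0,0,0,0.005,0.35],
  [0,-0.6,0,0,0,0.005,0.25],
  [0,-0.6,0,0,0,0.005,0.2],
  [0,-0.6,0,0,0,0.005,0.15],
  [0,-0.6,0,0,0,0.005,0.15],
  [0,-0.6,0,0,0,0.005,0.15],
], newtons=40)

```text
clock: 19.3
position: [0.433, -0.2775, -0.0156]
eef_rot: [-179.8, -3.7, 177.5]
contact_force: [-1.7, 0.1, 6.7]
finger_gap: 0.0209
gripper_force: 41.6
```

Call:
step_arm([
  [0,0,0,0,0,-0.03,0.15],
  [0,0,0,0,0,-0.08,0.15],
  [0,0,-4,0,0,-0.13,0.15],
  [0,0,-12,0,0,-0.18,0.15],
  [0,0,-20,0,0,-0.22,0.15],
  [0,0,-20,0,0,-0.23,0.15],
], newtons=60)

```text
clock: 19.9
position: [0.4497, -0.2786, 0.2179]
eef_rot: [179.2, -3.3, -162.2]
contact_force: [0.4, -1.2, -1.6]
finger_gap: 0.0205
gripper_force: 63.0
```

```bash
sed -i 's/C0=np.array(.*/C0=np.array([.6146,.0143,0])/' h.py; python3 - <<'E'
from h import *
def wc(p,e):
    M=np.array(env.get_calibration('wrist')['hand_eye']); c=cam('top').copy(); k=env.get_calibration('wrist')
    T=np.eye(4);T[:3,:3]=R.from_euler('xyz',e,degrees=True).as_matrix();T[:3,3]=p; M=T@M
    return dict(f=240/np.tan(np.radians(k['vfov'])/2),cx=k['cx'],cy=k['cy'],R=M[:3,:3],o=M[:3,3])
c6=wc([.43063,-.27620,.11506],[-179.94,-4.111,177.52])
for p,z in [((312.5,268),.018),((313,342),.005),((312.5,212),.020)]: print(onz(c6,*p,z))
c2=wc([.57691,.00523,.30037],[-179.966,-.0736,-171.588])
im=cv2.imread('pics/w2.png')[30:150,295:347]; g=cv2.cvtColor(im,cv2.COLOR_BGR2GRAY)
print(g[5:80:1,25].tolist()); print('row70',g[40].tolist())
for v in (50,95): print('bar',v,toc(onz(c2,320.5,v,.166)))
print('strap edges',toc(onz(c2,299,120,.1345)),toc(onz(c2,342,120,.1345)))
s=env.get_state(); print(s['position'],s['eef_rot'],s['contact_force'],s['finger_gap'])
print(inc(tow([-.151,-.135,.17]),[180,0,-81.35]))
E
```

```text
[ 0.45350384 -0.27934238  0.018     ]
[ 0.52215384 -0.28217435  0.005     ]
[ 0.41039895 -0.27735719  0.02      ]
[164, 162, 164, 164, 164, 165, 161, 125, 191, 193, 191, 189, 191, 193, 172, 158, 160, 159, 160, 159, 160, 160, 161, 160, 159, 159, 160, 159, 161, 161, 161, 161, 162, 157, 160, 161, 160, 160, 158, 159, 160, 159, 161, 160, 162, 158, 158, 160, 166, 162, 165, 164, 161, 160, 158, 164, 166, 112, 65, 51, 112, 137, 165, 194, 193, 191, 190, 192, 190, 191, 192, 198, 149, 137, 159]
row70 [146, 143, 140, 131, 159, 164, 164, 161, 162, 161, 156, 156, 159, 162, 163, 160, 156, 158, 156, 157, 154, 162, 161, 158, 161, 161, 159, 158, 159, 164, 149, 157, 159, 161, 160, 161, 160, 161, 157, 162, 157, 163, 161, 162, 164, 166, 150, 138, 137, 142, 143, 141]
bar 50 [-0.16500481  0.00113135  0.166     ]
bar 95 [-0.13410907  0.0011089   0.166     ]
strap edges [-0.1164664  -0.01688943  0.1345    ] [-0.11629884  0.01986822  0.1345    ]
[ 0.44971779 -0.27855221  0.217925  ] [ 179.1646407    -3.32929892 -162.1870839 ] [ 0.42320554 -1.23815999 -1.64085187] 0.02046853779539691
[ 3.040e+00 -2.170e+00 -8.084e+01 -7.860e-02  1.185e-01  4.520e-02]
```

```bash
python3 - <<'E'
from h import *
print(tow([-.1515,-.131,.160]),inc(tow([-.1515,-.131,.160]),[180,0,-81.35]))
E
```

```text
[ 0.48452539 -0.13799526  0.16      ] [ 3.040e+00 -2.170e+00 -8.084e+01 -7.940e-02  1.224e-01  5.520e-02]
```

Call:
step_arm([
  [0,0,-8,-0.005,0.005,0,0.15],
  [0.5,0,-16,-0.015,0.015,0,0.15],
  [1,-0.5,-24,-0.025,0.03,0,0.15],
  [1,-1,-32,-0.035,0.045,0,0.15],
  [1.5,-1,-40,-0.045,0.06,0,0.15],
  [2,-1.5,-48,-0.055,0.08,0.01,0.15],
  [2,-2,-56,-0.065,0.1,0.02,0.15],
  [2.5,-2,-64,-0.07,0.115,0.035,0.15],
  [3,-2,-72,-0.079,0.122,0.05,0.15],
  [3,-2.2,-80,-0.079,0.122,0.055,0.15],
  [3,-2.2,-80.8,-0.079,0.122,0.055,0.15],
  [3,-2.2,-80.8,-0.079,0.122,0.055,0.15],
])

```text
clock: 21.1
position: [0.4824, -0.1372, 0.1557]
eef_rot: [179.7, 0.3, -81.9]
contact_force: [-0.7, 0.1, -0.9]
finger_gap: 0.0205
gripper_force: 63.0
```

```bash
python3 - <<'E'
from h import *
s=env.get_state();print(s['position'],s['eef_rot'],toc(s['position']),s['contact_force'],s['torque'],s['joint_pos'].round(0))
c=cam('top'); im=env.grab_frame('top'); cv2.imwrite('pics/t7.png',im)
print('pred nose',proj(c,tow([-.1515,-.0447,.186])),'strap edge px',proj(c,tow([-.1515,-.02,.15])))
print('goal',inc(tow([-.1515,-.0985,.136]),[180,0,-81.35]))
E
```

```text
[ 0.48241142 -0.13715419  0.1556507 ] [179.6693218    0.33179438 -81.88110398] [-0.15346343 -0.12985056  0.1556507 ] [-0.74641829  0.07694326 -0.90788604] [-0.04638078 -0.01624443  0.00178864] [ -24.   17.  -17.   57.    0. -122.]
pred nose [344.91032449 265.37038188] strap edge px [330.38467898 270.49174178]
goal [ 0.3     0.31   -0.54   -0.0315 -0.0016  0.0201]
```

Call:
step_arm([
  [0.3,0.3,-0.5,0,-0.0016,0.008,0.15],
  [0.3,0.3,-0.5,0,-0.0016,0.0187,0.15],
  [0.3,0.3,-0.5,-0.01,-0.0016,0.0187,0.15],
  [0.3,0.3,-0.5,-0.02,-0.0016,0.0187,0.15],
  [0.3,0.3,-0.5,-0.028,-0.0016,0.0187,0.15],
  [0.3,0.3,-0.5,-0.0315,-0.0016,0.0187,0.15],
  [0.3,0.3,-0.5,-0.0315,-0.0016,0.0187,0.15],
])

```text
clock: 21.85
position: [0.4797, -0.105, 0.1377]
eef_rot: [-180.0, 0.0, -81.1]
contact_force: [0.7, -0.1, -1.1]
finger_gap: 0.0201
gripper_force: 63.0
```

```bash
cat > st.py <<'E'
from h import *
s=env.get_state();f=s['contact_force'];print(round(s['clock'],2),s['eef_rot'].round(2),'chest mm',(toc(s['position'])*1000).round(2),'Fchest',(RC.T@f).round(1),'T',(RC.T@s['torque']).round(2),'nose y',round(toc(s['position'])[1]*1000+86.3,1),'axis z',round(s['position'][2]*1000+25.8,1))
E
python3 st.py
```

```text
21.85 [-179.96    0.    -81.08] chest mm [-151.31  -97.61  137.73] Fchest [ 0.7 -0.2 -1.1] T [-0.07  0.02  0.  ] nose y -11.3 axis z 163.5
```

Call:
step_arm([
  [0,0,-0.2,0,0,0.003,0.15],
  [0,0,-0.2,0,0,0.006,0.15],
  [0,0,-0.2,0,0,0.008,0.15],
  [0,0,-0.2,0,0,0.008,0.15],
])

```text
clock: 22.25
position: [0.4793, -0.1057, 0.1289]
eef_rot: [180.0, 0.0, -81.0]
contact_force: [-0.5, -0.7, -1.4]
finger_gap: 0.0199
gripper_force: 63.0
```

```bash
python3 st.py
```

```text
22.25 [ 1.7997e+02  4.0000e-02 -8.0960e+01] chest mm [-151.85  -98.3   128.94] Fchest [-0.6 -0.6 -1.4] T [-0.05 -0.04 -0.  ] nose y -12.0 axis z 154.7
```

Call:
step_arm([
  [0,0,0.4,0,0,0.001,0.15],
  [0,0,0.4,0,0,0.002,0.15],
  [0,0,0.4,0,0,0.003,0.15],
  [0,0,0.4,0,0,0.003,0.15],
])

```text
clock: 22.65
position: [0.4796, -0.1057, 0.1264]
eef_rot: [-180.0, 0.0, -81.3]
contact_force: [0.9, -0.5, -0.3]
finger_gap: 0.0201
gripper_force: 63.0
```

```bash
python3 st.py
```

```text
22.65 [-1.7998e+02  1.0000e-02 -8.1340e+01] chest mm [-151.5   -98.31  126.4 ] Fchest [ 0.8 -0.7 -0.3] T [-0.01 -0.01 -0.01] nose y -12.0 axis z 152.2
```

Call:
step_arm([
  [0,0,0,0,0,0.001,0.15],
  [0,0,0,0,0,0.002,0.15],
  [0,0,0,0,0,0.002,0.15],
])

```text
clock: 22.95
position: [0.4796, -0.1057, 0.1244]
eef_rot: [-180.0, 0.0, -81.3]
contact_force: [-1.3, -1.6, 2.2]
finger_gap: 0.02
gripper_force: 63.2
```

```bash
python3 st.py
```

```text
22.95 [-1.7998e+02  1.0000e-02 -8.1330e+01] chest mm [-151.48  -98.32  124.41] Fchest [-1.5 -1.4  2.2] T [-0.04  0.06  0.03] nose y -12.0 axis z 150.2
```

Call:
step_arm([
  [0,0,0,0,0,0.001,0.15],
  [0,0,0,-0.003,0,0.001,0.15],
  [0,0,0,-0.006,0,0.001,0.15],
  [0,0,0,-0.009,0,0.001,0.15],
  [0,0,0,-0.011,0,0.001,0.15],
])

```text
clock: 23.45
position: [0.4783, -0.0948, 0.1237]
eef_rot: [-179.9, -0.0, -81.3]
contact_force: [0.9, -4.6, 4.1]
finger_gap: 0.02
gripper_force: 63.5
```

```bash
python3 st.py
```

```text
23.45 [-1.7994e+02 -3.0000e-02 -8.1330e+01] chest mm [-151.15  -87.35  123.74] Fchest [ 0.2 -4.7  4.1] T [-0.77 -0.05  0.01] nose y -1.0 axis z 149.5
```

Call:
step_arm([
  [0,0,0,-0.002,0,0,0.15],
  [0,0,0,-0.004,0,0,0.15],
  [0,0,0,-0.006,0,0,0.15],
])

```text
clock: 23.75
position: [0.4771, -0.0886, 0.1236]
eef_rot: [-180.0, 0.0, -81.3]
contact_force: [0.7, -4.6, 4.7]
finger_gap: 0.0199
gripper_force: 63.6
```

```bash
python3 st.py
```

```text
23.75 [-1.7997e+02  2.0000e-02 -8.1330e+01] chest mm [-151.38  -81.1   123.56] Fchest [ 0.  -4.7  4.7] T [-0.48 -0.05  0.02] nose y 5.2 axis z 149.4
```

Call:
step_arm([
  [0,0,0,0,0.001,0,0.15],
  [0,0,0,0,0.002,0,0.15],
  [0,0,0,0,0.003,0,0.15],
  [0,0,0,0,0.003,0,0.15],
])

```text
clock: 24.15
position: [0.474, -0.0889, 0.1234]
eef_rot: [-180.0, 0.1, -81.3]
contact_force: [3.1, 1.5, 4.5]
finger_gap: 0.0204
gripper_force: 63.7
```

```bash
python3 st.py
```

```text
24.15 [-1.7997e+02  7.0000e-02 -8.1330e+01] chest mm [-154.55  -80.86  123.4 ] Fchest [3.3 1.  4.5] T [ 0.54 -0.74 -0.32] nose y 5.4 axis z 149.2
```

Call:
step_arm([
  [0,0,0,0,-0.002,0,0.15],
  [0,0,0,0,-0.004,0,0.15],
  [0,0,0,0,-0.006,0,0.15],
  [0,0,0,0,-0.006,0,0.15],
])

```text
clock: 24.55
position: [0.4782, -0.0881, 0.1228]
eef_rot: [179.8, 0.1, -81.3]
contact_force: [-2.6, -0.2, 6.0]
finger_gap: 0.0199
gripper_force: 63.8
```

```bash
python3 st.py
```

```text
24.55 [ 1.798e+02  6.000e-02 -8.132e+01] chest mm [-150.24  -80.77  122.79] Fchest [-2.6  0.2  6. ] T [0.37 0.6  0.21] nose y 5.5 axis z 148.6
```

Call:
step_arm([
  [0,0,0,0,0,-0.0005,0.15],
  [0,0,0,0,0,-0.0005,0.15],
  [0,0,0,0,0,-0.0005,0.15],
])

```text
clock: 24.85
position: [0.4782, -0.0881, 0.1233]
eef_rot: [179.8, 0.1, -81.3]
contact_force: [-2.7, 0.4, 4.5]
finger_gap: 0.0201
gripper_force: 63.7
```

```bash
python3 st.py
```

```text
24.85 [ 1.7981e+02  7.0000e-02 -8.1320e+01] chest mm [-150.27  -80.74  123.29] Fchest [-2.6  0.8  4.5] T [0.4  0.59 0.15] nose y 5.6 axis z 149.1
```

Call:
step_arm([
  [0,0,0,0,-0.001,0,0.15],
  [0,0,0,0,-0.002,0,0.15],
  [0,0,0,0,-0.002,0,0.15],
])

```text
clock: 25.15
position: [0.4792, -0.0879, 0.123]
eef_rot: [179.7, 0.1, -81.3]
contact_force: [-5.8, -1.1, 5.4]
finger_gap: 0.0204
gripper_force: 63.8
```

```bash
python3 st.py
```

```text
25.15 [ 1.7969e+02  6.0000e-02 -8.1310e+01] chest mm [-149.27  -80.69  123.02] Fchest [-5.9 -0.2  5.4] T [0.24 1.33 0.47] nose y 5.6 axis z 148.8
```

Call:
step_arm([
  [0,0,0,0,0.003,0,0.15],
  [0,0,0,0,0.006,0,0.15],
  [0,0,0,0,0.007,0,0.15],
  [0,0,0,0,0.007,0,0.15],
])

```text
clock: 25.55
position: [0.475, -0.0891, 0.124]
eef_rot: [-180.0, 0.0, -81.3]
contact_force: [2.4, 0.4, 4.4]
finger_gap: 0.02
gripper_force: 63.7
```

```bash
python3 st.py
```

```text
25.55 [-1.7998e+02  2.0000e-02 -8.1340e+01] chest mm [-153.55  -81.25  123.98] Fchest [2.4 0.  4.4] T [ 0.38 -0.53 -0.15] nose y 5.0 axis z 149.8
```

Call:
step_arm([
  [0,0,0,0,0.0015,0,0.15],
  [0,0,0,0,0.003,0,0.15],
  [0,0,0,0,0.003,0,0.15],
])

```text
clock: 25.85
position: [0.4719, -0.0897, 0.1239]
eef_rot: [-180.0, 0.0, -81.3]
contact_force: [2.4, 0.3, 3.2]
finger_gap: 0.0202
gripper_force: 63.6
```

```bash
python3 st.py
```

```text
25.85 [-179.99    0.    -81.34] chest mm [-156.71  -81.37  123.94] Fchest [ 2.4 -0.1  3.2] T [ 0.27 -0.53 -0.17] nose y 4.9 axis z 149.7
```

Call:
step_arm([
  [0,0,0,0,0.001,0,0.15],
  [0,0,0,0,0.002,0,0.15],
  [0,0,0,0,0.002,0,0.15],
])

```text
clock: 26.15
position: [0.4711, -0.0899, 0.1242]
eef_rot: [-179.9, 0.0, -81.4]
contact_force: [6.2, 1.8, 2.8]
finger_gap: 0.02
gripper_force: 63.9
```

```bash
python3 st.py
```

```text
26.15 [-1.7987e+02  1.0000e-02 -8.1350e+01] chest mm [-157.55  -81.39  124.21] Fchest [6.4 0.9 2.8] T [ 0.39 -1.44 -0.49] nose y 4.9 axis z 150.0
```

Call:
step_arm([
  [0,0,0,0,-0.003,0,0.15],
  [0,0,0,0,-0.0053,0,0.15],
  [0,0,0,-0.003,-0.0053,0,0.15],
  [0,0,0,-0.006,-0.0053,0,0.15],
  [0,0,0,-0.009,-0.0053,0,0.15],
  [0,0,0,-0.009,-0.0053,0,0.15],
])

```text
clock: 26.75
position: [0.4741, -0.0798, 0.1241]
eef_rot: [-180.0, 0.0, -81.3]
contact_force: [0.3, -2.2, 5.1]
finger_gap: 0.0198
gripper_force: 63.7
```

```bash
python3 st.py
```

```text
26.75 [-1.7996e+02  2.0000e-02 -8.1310e+01] chest mm [-153.03  -71.87  124.05] Fchest [ 0.  -2.3  5.1] T [-0.18 -0.12 -0.05] nose y 14.4 axis z 149.9
```

Free in x, with a light force. Keep going.

Call:
step_arm([
  [0,0,0,-0.003,0.0003,0,0.15],
  [0,0,0,-0.006,0.0003,0,0.15],
  [0,0,0,-0.008,0.0003,0,0.15],
])

```text
clock: 27.05
position: [0.4725, -0.0721, 0.124]
eef_rot: [-180.0, 0.0, -81.3]
contact_force: [0.3, -4.7, 4.2]
finger_gap: 0.0204
gripper_force: 63.7
```

```bash
python3 st.py
```

```text
27.05 [-179.98    0.    -81.33] chest mm [-153.52  -64.08  123.99] Fchest [-0.4 -4.7  4.2] T [-0.67 -0.04 -0.  ] nose y 22.2 axis z 149.8
```

Call:
step_arm([
  [0,0,0,-0.003,0,0,0.15],
  [0,0,0,-0.006,0,0,0.15],
  [0,0,0,-0.009,0,0,0.15],
  [0,0,0,-0.009,0,0,0.15],
])

```text
clock: 27.45
position: [0.4711, -0.0629, 0.124]
eef_rot: [-180.0, 0.0, -81.3]
contact_force: [0.8, -2.4, 5.2]
finger_gap: 0.02
gripper_force: 63.7
```

```bash
python3 st.py
```

```text
27.45 [-1.7998e+02  4.0000e-02 -8.1310e+01] chest mm [-153.52  -54.73  123.96] Fchest [ 0.4 -2.5  5.2] T [-0.31 -0.03  0.02] nose y 31.6 axis z 149.8
```

Call:
step_arm([
  [0,0,0,-0.004,0,0,0.15],
  [0,0,0,-0.008,0,0,0.15],
  [0,0,0,-0.011,0,0,0.15],
  [0,0,0,-0.012,0,0,0.15],
  [0,0,0,-0.012,0,0,0.15],
])

```text
clock: 27.95
position: [0.4693, -0.0513, 0.124]
eef_rot: [-180.0, 0.0, -81.3]
contact_force: [1.2, -3.2, 6.2]
finger_gap: 0.0203
gripper_force: 63.8
```

```bash
python3 st.py
```

```text
27.95 [-1.7998e+02  1.0000e-02 -8.1320e+01] chest mm [-153.51  -43.04  124.04] Fchest [ 0.7 -3.4  6.2] T [-0.61  0.02 -0.05] nose y 43.3 axis z 149.8
```

Call:
step_arm([
  [0,0,0,-0.001,0,0,0.15],
  [0,0,0,-0.002,0,0,0.15],
  [0,0,0,-0.003,0,0,0.15],
  [0,0,0,-0.003,0,0,0.15],
])

```text
clock: 28.35
position: [0.4689, -0.0485, 0.1241]
eef_rot: [-180.0, -0.0, -81.3]
contact_force: [0.9, -3.5, 6.1]
finger_gap: 0.0199
gripper_force: 63.8
```

```bash
python3 st.py
```

```text
28.35 [-179.97   -0.    -81.33] chest mm [-153.47  -40.22  124.06] Fchest [ 0.3 -3.6  6.1] T [-0.71 -0.05 -0.01] nose y 46.1 axis z 149.9
```

Call:
step_arm([
  [0,0,0,-0.001,0,0,0.15],
  [0,0,0,-0.002,0,0,0.15],
  [0,0,0,-0.0025,0,0,0.15],
  [0,0,0,-0.0025,0,0,0.15],
])

```text
clock: 28.75
position: [0.4688, -0.0473, 0.1242]
eef_rot: [-180.0, -0.1, -81.4]
contact_force: [-0.1, -9.6, 6.0]
finger_gap: 0.0201
gripper_force: 63.8
```

```bash
python3 st.py
```

```text
28.75 [-1.7999e+02 -1.5000e-01 -8.1360e+01] chest mm [-153.45  -38.97  124.19] Fchest [-1.5 -9.4  6. ] T [-2.01  0.26  0.03] nose y 47.3 axis z 150.0
```

The grip is hard up against the strap's edge, at the predicted place. I'll release and lift.

Call:
step_arm([
  [0,0,0,0.001,0,-0.0005,0.25],
  [0,0,0,0.001,0,-0.0005,0.35],
  [0,0,0,0.001,0,-0.0005,0.45],
  [0,0,0,0.001,0,-0.0005,0.5],
  [0,0,0,0.001,0,-0.0005,0.5],
  [0,0,0,0.001,0,-0.02,0.5],
  [0,0,0,0.001,0,-0.06,0.5],
  [0,0,0,0.03,0,-0.1,0.5],
  [0,0,0,0.06,0,-0.13,0.5],
  [0,0,0,0.06,0,-0.13,0.5],
])

```text
clock: 29.75
position: [0.48, -0.1087, 0.2576]
eef_rot: [-179.7, -0.2, -81.5]
contact_force: [0.1, -0.2, -0.2]
finger_gap: 0.0426
gripper_force: 0.0
```

```bash
python3 - <<'E'
from h import *
s=env.get_state(); print(s['position'],s['contact_force'])
c=cam('wrist'); im=env.grab_frame('wrist'); cv2.imwrite('pics/w9.png',im); ct=cam('top'); it=env.grab_frame('top'); cv2.imwrite('pics/t9.png',it)
for n,i,k in (('w',im,c),('t',it,ct)):
    P=[tow([-.1532,y,z]) for y,z in ((-.063,.152),(-.021,.152),(.047,.152))]
    px=[proj(k,p) for p in P]; print(n,[p.round(0).tolist() for p in px])
    hsv=cv2.cvtColor(i,cv2.COLOR_BGR2HSV); b=(hsv[...,2]<60).astype(np.uint8); m=(px[0]+px[1])/2
    nn,l,st,ce=cv2.connectedComponentsWithStats(b); u,v=m.round().astype(int)
    if 0<=u<640 and 0<=v<480: print('grip comp',l[v,u],st[l[v,u]],ce[l[v,u]].round(1))
    for q in range(1,nn):
        if 30<st[q,4]<20000: print(st[q],ce[q].round(0))
E
```

```text
[ 0.48000308 -0.10865308  0.25764427] [ 0.12956849 -0.20779129 -0.21875277]
w [[320.0, 274.0], [320.0, 321.0], [320.0, 390.0]]
grip comp 5 [ 304  274   29   53 1441] [318.3 299.9]
[574 256  66 136 839] [595. 312.]
[ 304  274   29   53 1441] [318. 300.]
[622 286  18  15  49] [633. 294.]
[ 588  304   52   92 2022] [625. 355.]
t [[354.0, 268.0], [331.0, 271.0], [294.0, 277.0]]
grip comp 0 [     0      0    640    480 303279] [318.  239.8]
[382   5  52 150 598] [404.  81.]
[ 575   26   43  191 1814] [598. 119.]
[ 222  206  145  274 1328] [261. 400.]
[169 246  10  24 147] [174. 257.]
```

The numbers show the grip where it should be (predicted v 274–321, seen 274–327) and aligned, and the arm is clear. I'm handing in.

```bash
python3 -c "
from rig import env
print(env.close_job())"
```

```text
the job is handed in; nothing more can be done
None
```

I handed the job in at about 30 s on the robot clock: the strap lies flat over the staple, and the pin is through the loop with its grip against the strap's edge and the gripper clear. The final wrist image puts the grip where predicted. The judge returned no verdict, and mid-swing I briefly pulled the strap sideways at about 57 N on the tool through an axis mix-up.

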